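# Gauge two sleeves on a slanted go pin and sort them

### The job

Try both aluminium sleeves on the slanted gauge pin, one at a time: ease the sleeve on along the pin until it rests squarely on the collar or stops short by itself, without forcing it, then take it off and sort it before trying the other. Stand a sleeve that goes fully home on the collar upright in the square tray, and one that stops part-way upright in the round dish.

Things in the scene. Friction and masses are not known exactly. Their poses are not given: they have to be found in the camera images.
- sleeve_1: Plain aluminium tube, 44 mm outside diameter, 90 mm long, bore 30 mm at both ends, 0.17 to 0.32 kg, upright on the bench at the start. Looks like the other sleeve; in the bore of a bad one a tight ring is stuck, nobody knows where (20 to 42 mm above the underside), and stops the pin, so only the gauge tells. Origin: centre of the underside; z up along the tube.
- sleeve_2: Plain aluminium tube, 44 mm outside diameter, 90 mm long, bore 30 mm at both ends, 0.17 to 0.32 kg, upright on the bench at the start. Looks like the other sleeve; in the bore of a bad one a tight ring is stuck, nobody knows where (20 to 42 mm above the underside), and stops the pin, so only the gauge tells. Origin: centre of the underside; z up along the tube.
- gauge_pin: Fixed steel pin, 26 mm thick, 70 mm long, last 8 mm tapered to 20, leaning 25 degrees off vertical. Origin: on its axis at the top face of its 54 mm collar, 85 mm above the bench; z along the pin to its free end (up and away from the robot), y level. A good sleeve's origin comes to this origin, a bad one's stops 28 to 50 mm up the pin. Contact over 80 N is forcing; a 20 N push is safe.
- gauge: The grey stand of the gauge, bolted down: foot plate 110 x 90 x 14 mm, leaning post. Origin: centre of the foot's underside; x away from the robot (the pin leans to +x), z up.
- square_tray: Square open steel tray, 150 x 150 mm, 35 mm high, walls and floor 4 mm thick, fixed to the bench: place for sleeves that fit. Origin: centre of the underside, x and y along the sides, z up.
- round_dish: Round open steel dish, 152 mm across the rim, 144 mm at the foot, 35 mm high, wall and floor 4 mm thick, fixed to the bench: place for sleeves that do not fit. Origin: centre of the underside, z up.
Things that resemble listed ones, but are neither listed nor needed, are in the scene too. Leave any green look-alike of the sleeve_1 alone.

How it is judged:
On the way, in this order (a step that is already met when the one before it is completed fails the run):
1. one sleeve is on the pin, home on the collar or, if it does not fit, as far as it goes, resting against the pin (((distance between sleeve_1 and gauge_pin below 0.005 m and angle between the z axis of sleeve_1 and the z axis of gauge_pin, either way round below 0.09 rad) or (x of sleeve_2 in the frame of gauge_pin between -0.005 and 0.005 m and y of sleeve_2 in the frame of gauge_pin between -0.005 and 0.005 m and z of sleeve_2 in the frame of gauge_pin between 0.02 and 0.056 m and contact force between sleeve_2 and gauge_pin above 1.2 N and linear speed of sleeve_2 below 0.012 m/s and angle between the z axis of sleeve_2 and the z axis of gauge_pin, either way round below 0.15 rad))), for 0.15 s.
2. that sleeve is let go where it belongs (((x of sleeve_1 in the frame of square_tray between -0.052 and 0.052 m and y of sleeve_1 in the frame of square_tray between -0.052 and 0.052 m and z of sleeve_1 in the frame of square_tray below 0.012 m and angle between sleeve_1's own z axis and vertical below 0.15 rad and contact force between sleeve_1 and the fingers below 0.5 N and linear speed of sleeve_1 below 0.02 m/s) or (horizontal distance between sleeve_2 and round_dish below 0.052 m and z of sleeve_2 in the frame of round_dish below 0.012 m and angle between sleeve_2's own z axis and vertical below 0.15 rad and contact force between sleeve_2 and the fingers below 0.5 N and linear speed of sleeve_2 below 0.02 m/s))), for 0.2 s.
3. with the first one sorted, the other sleeve is on the pin as far as it goes, resting against the pin ((((horizontal distance between sleeve_2 and round_dish below 0.052 m and z of sleeve_2 in the frame of round_dish below 0.012 m and angle between sleeve_2's own z axis and vertical below 0.15 rad and contact force between sleeve_2 and the fingers below 0.5 N and linear speed of sleeve_2 below 0.02 m/s) and (distance between sleeve_1 and gauge_pin below 0.005 m and angle between the z axis of sleeve_1 and the z axis of gauge_pin, either way round below 0.09 rad)) or ((x of sleeve_1 in the frame of square_tray between -0.052 and 0.052 m and y of sleeve_1 in the frame of square_tray between -0.052 and 0.052 m and z of sleeve_1 in the frame of square_tray below 0.012 m and angle between sleeve_1's own z axis and vertical below 0.15 rad and contact force between sleeve_1 and the fingers below 0.5 N and linear speed of sleeve_1 below 0.02 m/s) and (x of sleeve_2 in the frame of gauge_pin between -0.005 and 0.005 m and y of sleeve_2 in the frame of gauge_pin between -0.005 and 0.005 m and z of sleeve_2 in the frame of gauge_pin between 0.02 and 0.056 m and contact force between sleeve_2 and gauge_pin above 1.2 N and linear speed of sleeve_2 below 0.012 m/s and angle between the z axis of sleeve_2 and the z axis of gauge_pin, either way round below 0.15 rad)))), for 0.15 s.
At the end, for the whole second after the job is handed in: The sleeve that goes home (within 5 mm of the collar) stands upright (within 0.15 rad) on the floor of the square tray, and the one that stops part-way up the pin stands upright on the floor of the round dish, both released and at rest (x of sleeve_1 in the frame of square_tray between -0.052 and 0.052 m and y of sleeve_1 in the frame of square_tray between -0.052 and 0.052 m and z of sleeve_1 in the frame of square_tray below 0.012 m and angle between each of sleeve_1, sleeve_2's own z axis and vertical below 0.15 rad and contact force between each of sleeve_1, sleeve_2 and the fingers below 0.5 N and linear speed of each of sleeve_1, sleeve_2 below 0.02 m/s and horizontal distance between sleeve_2 and round_dish below 0.052 m and z of sleeve_2 in the frame of round_dish below 0.012 m); the robot touches nothing.
It fails at once if a sleeve is forced: more than 80 N summed over the contacts between it and the gauge pin (contact force between any of sleeve_1, sleeve_2 and gauge_pin above 80 N).
It also fails if it takes over 72 s, if anything falls off the work surface, if the arm or the gripper's body presses on something with over 40 N, if the wrist force passes 120 N, or if a joint passes its speed limit or range.

### The arm

A 6-joint arm with a two-finger parallel gripper is mounted at the origin on a cart in front of the work surface, level with it; the furniture and walls round the work are solid. World frame = base frame: x ahead of the robot, y to its left, z up, the work surface at z = 0. Lengths are in m, angles in rad, forces in N, time in s.
With the tool pointing down it reaches from about 0.3 to 0.95 m from the base axis. Payload 3.1 kg.
Tool frame: the origin (TCP) lies on the mounting face of the last link; the fingertips stand 173 mm ahead of it and the grasp point (between the pads) lies 155 mm ahead of it; z points along the fingers, y is the line along which they close (so a half turn about z gives the same grasp; the last joint's range is limited). The gripper opens to 85 mm and grips with 20 to 120 N. Pads are 22 mm wide; open, the fingers measure 114 mm over their backs; the gripper's body (76 mm by 85 mm) begins 54 mm behind the grasp point. The pads swing forward as they close: fully open they stand 13 mm farther back than shut.
Start: joints at [1.079, 0.308, 1.634, -0, 1.2, -0.07], TCP at [0.256, 0.57, 0.405] pointing down, gripper open.
Joint ranges: [-3.06, 3.06], [-0.79, 1.96], [0.05, 2.63], [-1.19, 4.34], [0.05, 2.64], [-2.94, 2.94]. Speed limits (rad/s): [2.79, 2.79, 3.14, 3.14, 3.14, 3.14].

### API

Orientations are given as [roll, pitch, yaw] about the fixed x, y, z axes, in that order (R = Rz(yaw) Ry(pitch) Rx(roll)).
In Python, from rig import ctrl gives the robot as it stands. Calls block until the motion is done:
- ctrl.movep(position, orientation): joint-space move of the TCP to a pose.
- ctrl.move_straight(position, rotation=None, max_speed=0.15, contact_N=None): straight line of the TCP; rotation=None keeps the orientation; max_speed is the mean speed in m/s. With contact_N (N) it stops when the force on the tool has changed by that much, and returns True; else False.
- ctrl.movej(angles): joint-space move.
- ctrl.open_gripper() and ctrl.close(squeeze=None): open the fingers fully, or close them until they stop; squeeze is the grip in N (None keeps the last).
- ctrl.sleep(seconds).
- ctrl.ik(position, orientation): joint angles nearest the present ones, or None.
- ctrl.camera(name): name is "side" or "top"; returns the picture (400x640x3 uint8, red, green, blue); there is no depth.
- ctrl.camera_model(name): a dict with "fx", "fy", "cx", "cy" (pixels), "k1" (the pictures are not rectified: a ray, as slopes to the right and down, at radius r is drawn at 1 + k1 r^2 times it, then the intrinsics apply), "rvec" (rotation vector, rad) and "tvec" (3), from world to camera coordinates, as OpenCV has them. Camera axes: x right, y down, z forward; pixel columns grow to the right and rows downward; lengths in m; the calibration is good to about 2 mm. A picture is of the moment at which its call begins. camera_model takes no time and is no camera call.
A pose or a line that the arm cannot do raises ctrl.PlanningError and nothing moves.
- ctrl.sign_off(): hands the job in; it is judged then, once.
Trained networks look in the newest picture that a camera, given by its name, has taken for a name from the list of things; names that differ only in an ending like _2 or _b are one class to them, and where a whole thing is asked for, a point or a joint stands for the part that bears it (a point fixed in the world has none). Each returns a list of dicts, best first, with "conf" (0 to 1); they miss things now and then, are a little off and sometimes report something else, mostly with a low value. They report only what shows in the picture. A call takes as long as a camera call. They do not tell look-alikes from the thing itself.
- ctrl.boxes_of(camera, label): "box" ([left, top, right, bottom] in pixels, round what is visible of it).
- ctrl.cut_out(camera, label): "region" (400x640 bool, what is visible of it) and "box" ([left, top, right, bottom] in pixels, round what is visible of it).
- ctrl.spot_point(camera, label): "position" ([row, column] in pixels: a listed point, or the origin of a listed thing).
Readings, each from a call of its own:
- ctrl.get_clock(): time.
- ctrl.get_qpos(): joint angles.
- ctrl.get_joint_vel(): joint speeds.
- ctrl.get_joint_torque(): joint torques, N m.
- ctrl.get_ee_pos(): TCP position.
- ctrl.get_ee_rot(): TCP orientation.
- ctrl.get_wrist_force(): force on the tool from outside, world axes, zero at the start.
- ctrl.get_ft_torque(): the same for the moment, N m.
- ctrl.get_grip_width(): finger opening in m.
- ctrl.get_finger_force(): force on a finger pad.
Only numpy, scipy, OpenCV 4.12 (cv2) and the standard library are available. Lean on these libraries where they do the work, as an engineer would, in place of code of your own. Each camera call takes 0.05 s, during which the arm holds its last target. There are 200 camera calls.

## Working session

There is one attempt and no reset: what is moved stays moved. The work goes in short steps, each a Python script; the robot and the scene stay as the last script left them, time stands still between calls to the robot, and variables do not carry over. Pictures are saved under pics/ and viewed, at most 10 in all, crops included, and the job is handed in when it is done.

```bash
mkdir -p pics; ls; cat > h.py <<'E'
import numpy as np, cv2
from rig import ctrl
def cam(n):
    m=ctrl.camera_model(n); K=np.array([[m['fx'],0,m['cx']],[0,m['fy'],m['cy']],[0,0,1.]])
    return K,np.array([m['k1'],0,0,0,0.]),np.array(m['rvec'],float),np.array(m['tvec'],float)
def ray(n,uv):
    K,d,r,t=cam(n); p=cv2.undistortPoints(np.array([[uv]],float),K,d)[0,0]
    R=cv2.Rodrigues(r)[0]; return -R.T@t, R.T@np.array([p[0],p[1],1.])
def onz(n,uv,z):
    c,v=ray(n,uv); return c+v*(z-c[2])/v[2]
def proj(n,P):
    K,d,r,t=cam(n); return cv2.projectPoints(np.array(P,float).reshape(-1,3),r,t,K,d)[0][:,0]
def tri(uv1,uv2,n1='top',n2='side'):
    c1,v1=ray(n1,uv1);c2,v2=ray(n2,uv2)
    s=np.linalg.lstsq(np.array([v1,-v2]).T,c2-c1,rcond=None)[0]
    a,b=c1+s[0]*v1,c2+s[1]*v2; return (a+b)/2,np.linalg.norm(a-b)
E
python3 - <<'E'
from h import *
for n in('top','side'):
    cv2.imwrite(f'pics/{n}0.png',ctrl.camera(n)[:,:,::-1]); c,v=ray(n,(320,200)); print(n,c,v)
    for l in('sleeve_1','gauge_pin','gauge','square_tray','round_dish'):
        print(l,[(np.round(x['position'][::-1]),round(x['conf'],2)) for x in ctrl.spot_point(n,l)],[(np.round(x['box']),round(x['conf'],2)) for x in ctrl.boxes_of(n,l)])
E
```

```text
pics
top [0.43705934 0.03097895 1.08568743] [ 0.05254806 -0.02827596 -0.99822172]
sleeve_1 [(array([202., 212.]), 0.9), (array([231., 219.]), 0.78), (array([397., 228.]), 0.5)] [(array([186., 204., 208., 219.]), 0.84), (array([390., 222., 414., 242.]), 0.75), (array([217., 215., 239., 229.]), 0.61)]
gauge_pin [(array([320., 191.]), 0.81)] [(array([310., 174., 328., 200.]), 0.76)]
gauge [(array([320., 200.]), 0.89)] [(array([303., 175., 337., 216.]), 0.63)]
square_tray [(array([216., 166.]), 0.6)] [(array([186., 138., 246., 193.]), 0.91)]
round_dish [(array([419., 170.]), 0.85)] [(array([398., 146., 448., 196.]), 0.55)]
side [ 0.57120035 -0.93493034  0.58902342] [-0.05760003  0.88667279 -0.45883024]
sleeve_1 [(array([266., 297.]), 0.81), (array([295., 192.]), 0.79), (array([307., 181.]), 0.78)] [(array([292., 164., 304., 194.]), 0.95), (array([254., 256., 276., 302.]), 0.93), (array([302., 152., 319., 182.]), 0.63)]
gauge_pin [(array([318., 208.]), 0.67)] [(array([308., 183., 340., 218.]), 0.57)]
gauge [(array([314., 236.]), 0.68)] [(array([289., 181., 338., 246.]), 0.79)]
square_tray [(array([350., 182.]), 0.73)] [(array([328., 166., 381., 198.]), 0.73)]
round_dish [(array([346., 321.]), 0.6)] [(array([308., 284., 389., 349.]), 0.74)]
```

```bash
python3 - <<'E'
import cv2
a=cv2.imread('pics/top0.png')[120:270,160:480];b=cv2.imread('pics/side0.png')[140:360,230:420]
cv2.imwrite('pics/c1.png',cv2.resize(a,None,fx=2.5,fy=2.5,interpolation=2));cv2.imwrite('pics/c2.png',cv2.resize(b,None,fx=2.7,fy=2.7,interpolation=2))
E
python3 - <<'E'
from h import *
P=lambda s,*a:print(s,*[np.round(x,4) for x in a])
P('pin',*tri((320,191),(318,208)));P('gauge',*tri((320,200),(314,236)));P('tray',*tri((216,166),(350,182)));P('dish',*tri((419,170),(346,321)))
for t in((202,212),(231,219),(397,228)):
  for s in((266,297),(295,192),(307,181)): P(str((t,s)),*tri(t,s))
E
```

```text
pin [0.5102 0.0026 0.0823] 0.0095
gauge [4.949e-01 4.000e-04 1.900e-03] 0.0016
tray [0.586  0.3108 0.0119] 0.0034
dish [ 5.867e-01 -2.994e-01  5.000e-04] 0.0109
((202, 212), (266, 297)) [ 0.3583  0.4868 -0.5809] 0.21
((202, 212), (295, 192)) [ 0.4276  0.3613 -0.0517] 0.0483
((202, 212), (307, 181)) [ 0.4479  0.3525 -0.0088] 0.0061
((231, 219), (266, 297)) [ 0.3584  0.347  -0.4792] 0.1474
((231, 219), (295, 192)) [ 0.4239  0.2642 -0.006 ] 0.0158
((231, 219), (307, 181)) [0.4429 0.258  0.0341] 0.0222
((397, 228), (266, 297)) [ 0.4143 -0.2349 -0.0052] 0.0009
((397, 228), (295, 192)) [ 0.4461 -0.1785  0.213 ] 0.054
((397, 228), (307, 181)) [ 0.4579 -0.1728  0.2351] 0.0767
```

View pics/c1.png

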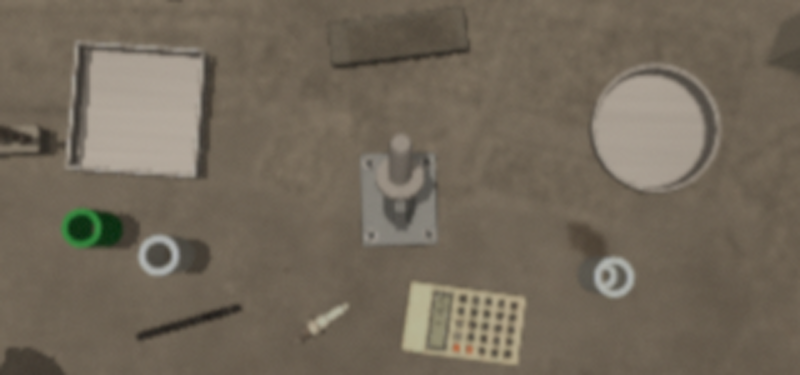

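View pics/c2.png

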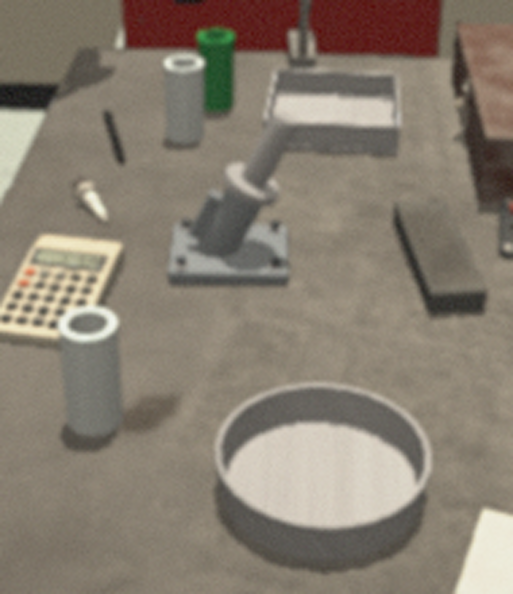

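The top view shows silver sleeves near (226,222) and (403,231), the green look-alike at (193,211), the pin at about (320,190), the tray at (216,165) and the dish at (421,170). The side view agrees: silver sleeves at (298,180) and (264,280). Next I refine the poses with model silhouettes in both views.

```bash
cat > fit.py <<'E'
from h import *
from scipy.optimize import minimize
def circ(c,ax,r,n=48):
    ax=np.array(ax,float); u=np.cross(ax,[0,1,0]); u/=np.linalg.norm(u); v=np.cross(ax,u); a=np.linspace(0,2*np.pi,n,endpoint=False)
    return np.array(c)+r*(np.outer(np.cos(a),u)+np.outer(np.sin(a),v))
S=6
def render(n,parts):
    m=np.zeros((400*S,640*S),np.uint8)
    for p in parts:
        h=cv2.convexHull(proj(n,p).astype(np.float32))[:,0]
        cv2.fillPoly(m,[np.round(((h+.5)*S-.5)*16).astype(np.int32)],255,shift=4)
    return cv2.resize(m,(640,400),interpolation=cv2.INTER_AREA)/255.
def fit(model,x0,masks,step=.004):
    f=lambda x:sum(np.abs(render(n,model(x))-m).sum() for n,m in masks.items())
    x0=np.array(x0,float); sim=np.vstack([x0]+[x0+np.eye(len(x0))[i]*(step if np.ndim(step)==0 else step[i]) for i in range(len(x0))])
    r=minimize(f,x0,method='Nelder-Mead',options=dict(initial_simplex=sim,xatol=1e-4,fatol=.2,maxiter=150))
    return r.x,r.fun
def masks(label,pts,k=3):
    o={}
    for n,uv in pts.items():
        acc=[]
        for _ in range(k):
            ctrl.camera(n)
            c=[x for x in ctrl.cut_out(n,label)]
            if c:
                b=min(c,key=lambda x:np.hypot((x['box'][0]+x['box'][2])/2-uv[0],(x['box'][1]+x['box'][3])/2-uv[1]))
                if np.hypot((b['box'][0]+b['box'][2])/2-uv[0],(b['box'][1]+b['box'][3])/2-uv[1])<12: acc.append(b['region'].astype(float))
        if acc: o[n]=np.mean(acc,0)
    return o
sleeve=lambda x:[np.vstack([circ([x[0],x[1],0],[0,0,1],.022),circ([x[0],x[1],x[2]],[0,0,1],.022)])]
def pin(x,lean=np.radians(25)):
    a=np.array([np.sin(lean)*np.cos(x[3]),np.sin(lean)*np.sin(x[3]),np.cos(lean)]); o=np.array(x[:3])
    return [np.vstack([circ(o,a,.027),circ(o-x[4]*a,a,.027)]),np.vstack([circ(o,a,.013),circ(o+.062*a,a,.013),circ(o+.07*a,a,.010)])]
dish=lambda x:[np.vstack([circ([x[0],x[1],0],[0,0,1],.072),circ([x[0],x[1],x[2]],[0,0,1],.076)])]
def tray(x):
    c,s=np.cos(x[3]),np.sin(x[3]); q=np.array([[1,1],[1,-1],[-1,-1],[-1,1]])*.075@np.array([[c,s],[-s,c]])+x[:2]
    return [np.vstack([np.c_[q,np.zeros(4)],np.c_[q,np.full(4,x[2])]])]
E
python3 - <<'E'
from fit import *
for nm,lab,mod,x0,pts,st in [
 ('A','sleeve_1',sleeve,[.424,.264,.09],dict(top=(228,222),side=(298,179)),.004),
 ('B','sleeve_1',sleeve,[.414,-.235,.09],dict(top=(402,232),side=(265,279)),.004),
 ('pin','gauge_pin',pin,[.51,.001,.085,0,.01],dict(top=(319,187),side=(324,200)),[.004,.004,.004,.05,.004]),
 ('tray','square_tray',tray,[.586,.311,.035,0],dict(top=(216,166),side=(354,182)),[.004,.004,.004,.05]),
 ('dish','round_dish',dish,[.587,-.299,.035],dict(top=(423,171),side=(348,316)),.004)]:
    m=masks(lab,pts,2); x,f=fit(mod,x0,m,st); print(nm,np.round(x,4),round(f,1),{n:int(v.sum()) for n,v in m.items()})
    np.save(nm+'.npy',x); np.savez('m_'+nm,**m)
    for n in m:
        y,g=fit(mod,x,{n:m[n]},st); print('   ',n,np.round(y,4),round(g,1))
print(ctrl.get_clock())
# gauge tool reach checks
c=ctrl
for p,o in [((.414,-.235,.225),(np.pi,0,0)),((.424,.264,.225),(np.pi,0,0)),((.51+.423*.225,.0,.085+.906*.225),(np.pi,np.radians(25),0)),((.51+.423*.31,.0,.085+.906*.31),(np.pi,np.radians(25),0)),((.51+.423*.31,.0,.085+.906*.31),(np.pi,np.radians(25),np.pi))]:
    print(c.ik(p,o))
E
```

```text
A [0.4241 0.2678 0.0846] 72.6 {'top': 268, 'side': 438}
    top [0.4229 0.2689 0.0776] 27.7
    side [0.4246 0.2692 0.0855] 33.4
B [ 0.4107 -0.2327  0.0881] 85.6 {'top': 279, 'side': 949}
    top [ 0.4099 -0.2354  0.078 ] 20.3
    side [ 0.4109 -0.2311  0.0872] 43.5
pin [0.5169 0.0053 0.0822 0.0289 0.0066] 53.9 {'top': 346, 'side': 466}
    top [0.5159 0.005  0.0814 0.0539 0.0062] 19.7
    side [0.5176 0.0064 0.0821 0.0179 0.0073] 26.4
tray [ 0.5927  0.3126  0.0319 -0.0487] 254.2 {'top': 2781, 'side': 1289}
    top [ 0.5925  0.3135  0.0272 -0.0512] 58.1
    side [ 0.5933  0.3134  0.0317 -0.0378] 174.8
dish [ 0.585  -0.2962  0.0345] 154.6 {'top': 2077, 'side': 4230}
    top [ 0.5846 -0.299   0.0272] 34.9
    side [ 0.5854 -0.2953  0.0339] 69.6
3.1
[-6.07785172e-01  2.91002184e-01  2.09149198e+00 -4.44089210e-16
  7.59098494e-01  9.63011155e-01]
[ 4.69699030e-01  3.28101592e-01  2.03833471e+00 -4.44089210e-16
  7.75156351e-01  2.04049536e+00]
[-0.06536285  0.5208213   1.61578092 -0.02784325  1.44055447  1.51515944]
[-0.06201042  0.50017952  1.47542531 -0.02620535  1.60157314  1.51377636]
[-0.07502964  0.27808454  1.7859232   0.05285841  0.64300128 -1.68113579]
```

```bash
python3 - <<'E'
from fit import *
m=dict(np.load('m_pin.npz'))
f=lambda z:(lambda x:pin([x[0],x[1],z,x[2],x[3]]))
for z in(.085,.083):
  for mm in (m,{'top':m['top']},{'side':m['side']}):
    x,g=fit(f(z),[.517,.005,.02,.008],mm,[.003,.003,.04,.003]); print(z,list(mm),np.round(x,4),round(g,1))
# sleeves with fixed height
for n in 'AB':
    mm=dict(np.load(f'm_{n}.npz')); g=lambda x:sleeve([x[0],x[1],.09])
    for q in (mm,{'top':mm['top']},{'side':mm['side']}): print(n,list(q),fit(g,np.load(n+'.npy')[:2],q,.003))
d=ctrl
for p in [np.load('A.npy')]:
    for y in np.radians([74,-106,20,0,-20]): print(np.degrees(y),ctrl.ik((p[0],p[1],.22),(np.pi,0,y)))
# foot: mask
gm=masks('gauge',dict(top=(320,196),side=(314,214)),1)
c=gm['top'].astype(np.uint8); print('gauge boxes',[cv2.boundingRect(gm[k].astype(np.uint8)) for k in gm])
def gauge(x):
    cc,s=np.cos(x[2]),np.sin(x[2]); q=np.array([[.055,.045],[.055,-.045],[-.055,-.045],[-.055,.045]])@np.array([[cc,s],[-s,cc]])+x[:2]
    return [np.vstack([np.c_[q,np.zeros(4)],np.c_[q,np.full(4,.014)]])]+pin([x[3],x[4],.085,x[2],.008])
print(fit(gauge,[.495,.003,.02,.517,.005],{'top':gm['top']},[.003,.003,.04,.003,.003]))
E
```

```text
0.085 ['top', 'side'] [0.5177 0.0044 0.033  0.0089] 67.5
0.085 ['top'] [0.5153 0.0045 0.0852 0.0044] 19.7
0.085 ['side'] [0.5181 0.003  0.0373 0.0084] 29.7
0.083 ['top', 'side'] [0.5172 0.0049 0.0654 0.0076] 52.9
0.083 ['top'] [0.5158 0.0049 0.0566 0.0056] 19.5
0.083 ['side'] [0.5177 0.0046 0.0469 0.0076] 26.5
A ['top', 'side'] (array([0.42407539, 0.26714521]), np.float64(84.08823529411765))
A ['top'] (array([0.42255118, 0.26708457]), np.float64(38.61960784313725))
A ['side'] (array([0.42496524, 0.26709629]), np.float64(38.09607843137255))
B ['top', 'side'] (array([ 0.41060491, -0.23280687]), np.float64(96.89411764705883))
B ['top'] (array([ 0.41002613, -0.23334052]), np.float64(31.08627450980392))
B ['side'] (array([ 0.41091243, -0.2322262 ]), np.float64(60.09019607843137))
74.0 [ 4.76497970e-01  3.40570463e-01  2.03476005e+00 -4.44089210e-16
  7.66262136e-01  7.55750651e-01]
-106.0 [ 0.47649797  0.34057046  2.03476005  0.          0.76626214 -2.385842  ]
20.0 [ 4.76497970e-01  3.40570463e-01  2.03476005e+00 -4.44089210e-16
  7.66262136e-01  1.69822845e+00]
0.0 [ 4.76497970e-01  3.40570463e-01  2.03476005e+00 -4.44089210e-16
  7.66262136e-01  2.04729430e+00]
-20.0 [ 4.76497970e-01  3.40570463e-01  2.03476005e+00 -4.44089210e-16
  7.66262136e-01  2.39636015e+00]
gauge boxes [(303, 174, 32, 45), (293, 182, 47, 63)]
(array([0.49502226, 0.00385047, 0.06822937, 0.517395  , 0.00466369]), np.float64(43.71764705882353))
```

```bash
cat > act.py <<'E'
from fit import *
G=.155; H=.065; LEAN=np.radians(25)
DN=lambda yaw:(np.pi,0,yaw)
def ck(s=''): print(s,round(ctrl.get_clock(),2),end=' | ')
def grasp(x,y,yaws):
    ctrl.movep((x,y,H+G+.10),DN(yaws[0])); ck('above')
    ctrl.move_straight((x,y,H+G),max_speed=.15)
    for i,yw in enumerate(yaws):
        if i: ctrl.open_gripper(); ctrl.movep((x,y,H+G),DN(yw))
        ctrl.close(25 if i<len(yaws)-1 else 60); ck('closed'); print(ctrl.get_grip_width())
    ctrl.move_straight((x,y,H+G+.15),max_speed=.25); ck('lift')
def pinpose(o,yaw,s):
    a=np.array([np.sin(LEAN)*np.cos(yaw),np.sin(LEAN)*np.sin(yaw),np.cos(LEAN)])
    return np.array(o)+a*(s+H+G),(np.pi,LEAN,yaw)
E
python3 - <<'E'
from act import *
grasp(.4241,.2671,np.radians([74,10]))
p,r=pinpose((.5172,.0047,.085),.045,.085)
ctrl.movep(p,r); ck('pre'); print(ctrl.get_grip_width(),ctrl.get_ee_pos(),p,ctrl.get_wrist_force())
for n in('side','top'): cv2.imwrite(f'pics/{n}1.png',ctrl.camera(n)[:,:,::-1])
a=cv2.imread('pics/side1.png')[100:260,220:420];b=cv2.imread('pics/top1.png')[110:270,240:440]
cv2.imwrite('pics/c3.png',cv2.resize(np.hstack([a,b]),None,fx=2,fy=2,interpolation=2))
E
```

```text
above 4.64 | closed 5.92 | 0.04387845164046771
closed 7.92 | 0.04291904317993229
lift 8.67 | pre 9.82 | 0.04310810266209887 [0.64537544 0.01172561 0.36065739] [0.64596808 0.01049848 0.36142388] [ 0.04673219  0.35888759 -1.29926329]
```

View pics/c3.png

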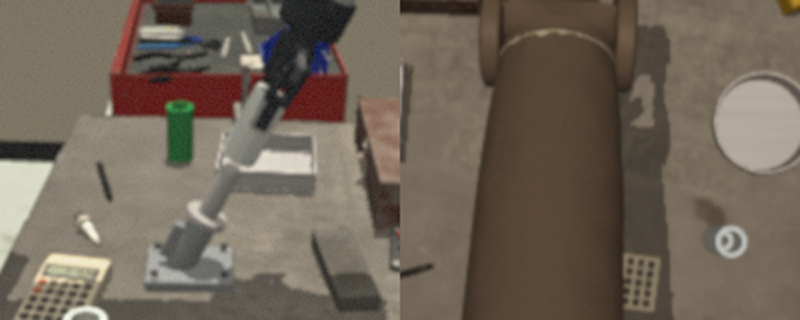

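The side picture shows the sleeve held in line with the pin, its lower edge at the tip at about (338,181). Top is covered by the arm. Next is a guarded descent.

```bash
cat >> act.py <<'E'
def state(o,yaw):
    e=np.array(ctrl.get_ee_pos()); a=(pinpose(o,yaw,1)[0]-pinpose(o,yaw,0)[0]); u=np.array([-np.sin(yaw),np.cos(yaw),0]); v=np.cross(u,a)
    d=e-pinpose(o,yaw,0)[0]; f=np.array(ctrl.get_wrist_force()); 
    return np.round([d@a*1e3,d@v*1e3,d@u*1e3],2),np.round([f@a,f@v,f@u],2)
E
python3 - <<'E'
from act import *
o,yw=(.5172,.0047,.085),.045
print('free',state(o,yw))
p,r=pinpose(o,yw,-.004)
h=ctrl.move_straight(p,rotation=r,max_speed=.04,contact_N=10); ck(h); print(state(o,yw))
ctrl.sleep(.2); print(state(o,yw),ctrl.get_grip_width())
E
```

```text
free (array([84.87, -0.6 ,  1.99]), array([-0.36,  0.73, -0.26]))
True 11.89 | (array([ 0.6 , -0.03,  0.05]), array([ 3.51, -1.36,  1.15]))
(array([0.56, 0.04, 0.08]), array([ 5.85, -1.49,  0.56])) 0.04279274790096661
```

Sleeve A came to rest 0.6 mm from the collar, so it fits and goes in the square tray. Then sleeve B.

```bash
cat >> act.py <<'E'
def place(x,y,yaw,o,pyaw):
    p,r=pinpose(o,pyaw,.10); ctrl.move_straight(p,rotation=r,max_speed=.12); ck('off')
    ctrl.movep((x,y,H+G+.10),DN(yaw)); ck('over')
    ctrl.move_straight((x,y,H+G+.02),max_speed=.15); 
    h=ctrl.move_straight((x,y,H+G+.002),max_speed=.03,contact_N=6); ck(h); print(ctrl.get_ee_pos())
    ctrl.sleep(.15); ctrl.open_gripper(); ctrl.move_straight((x,y,H+G+.13),max_speed=.2); ck('rel')
E
python3 - <<'E'
from act import *
o,yw=(.5172,.0047,.085),.045
place(.5927,.3126,-.05,o,yw)
ctrl.camera('side'); print([np.round(c['box']) for c in ctrl.boxes_of('side','sleeve_1')])
cv2.imwrite('pics/c4.png',cv2.resize(ctrl.camera('side')[130:230,260:420,::-1],None,fx=3,fy=3))
E
```

```text
off 13.08 | over 14.28 | True 15.49 | [0.59270316 0.31271282 0.22435311]
rel 16.92 | [array([252., 253., 274., 302.]), array([346., 157., 358., 188.]), array([301., 152., 318., 183.])]
```

View pics/c4.png

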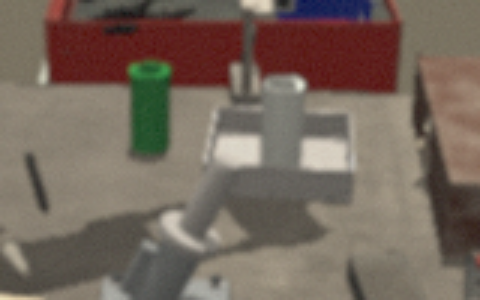

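The side picture shows sleeve A standing upright in the tray, at about (354,172). Now sleeve B.

```bash
python3 - <<'E'
from act import *
o,yw=(.5172,.0047,.085),.045
ctrl.movep((.5,.0,.42),DN(.8)); ck('via')
grasp(.4106,-.2328,[np.pi/2,0.])
p,r=pinpose(o,yw,.085); ctrl.movep(p,r); ctrl.sleep(.2); print('free',state(o,yw))
p,r=pinpose(o,yw,-.003)
h=ctrl.move_straight(p,rotation=r,max_speed=.04,contact_N=10); ck(h); print(state(o,yw))
ctrl.sleep(.3); print(state(o,yw),ctrl.get_grip_width())
cv2.imwrite('pics/c5.png',cv2.resize(ctrl.camera('side')[100:260,260:420,::-1],None,fx=3,fy=3))
E
```

```text
via 18.32 | above 19.5 | closed 20.77 | 0.04397465675931228
closed 23.12 | 0.04216419817901118
lift 23.88 | free (array([85.31, -0.77, -1.83]), array([-1.65,  0.36,  0.75]))
True 26.53 | (array([ 3.171e+01, -1.000e-02, -1.000e-02]), array([ 3.72, -1.49,  0.27]))
(array([ 3.17e+01,  8.00e-02, -1.00e-02]), array([ 6.28, -1.13, -0.06])) 0.042505807889853406
```

View pics/c5.png

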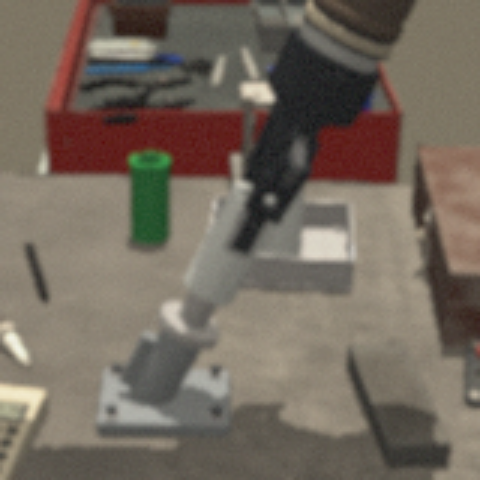

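The picture shows the sleeve stopped part-way: its lower edge is at about (328,200), above the collar at (322,206). It stopped 31.7 mm up, so it goes in the dish.

```bash
python3 - <<'E'
from act import *
o,yw=(.5172,.0047,.085),.045
place(.585,-.2965,0.,o,yw)
ctrl.movep((.40,.0,.45),DN(.5)); ck('away')
cv2.imwrite('pics/c6.png',cv2.resize(ctrl.camera('side')[130:360,240:420,::-1],None,fx=2.5,fy=2.5))
E
```

```text
off 27.62 | over 28.81 | True 30.02 | [ 0.5849769  -0.29663233  0.22428855]
rel 31.46 | away 32.82 |
```

View pics/c6.png

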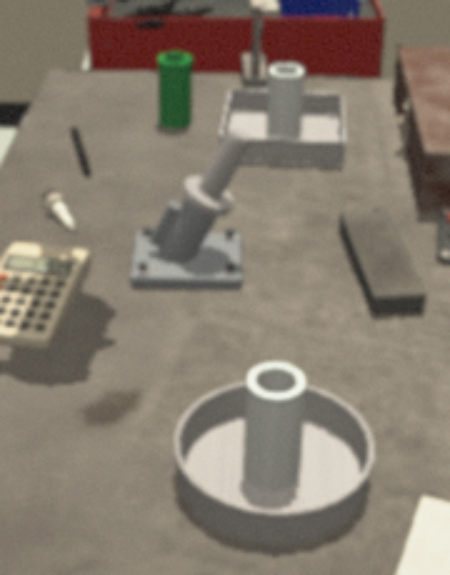

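Both sleeves stand upright: one in the tray at about (354,170), one in the dish at (349,303). The arm is clear, so I hand in.

```bash
python3 -c "
from rig import ctrl
print(ctrl.sign_off())"
```

```text
the job is handed in; nothing more can be done
None
```

The job is handed in after about 33 s of the 72 s: the left-hand sleeve went home on the collar and stands in the square tray, and the right-hand one stopped about 32 mm up the pin and stands in the round dish; the hand-in returned no verdict.

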